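# Hang the keys on the hallway rail and push the stop home

## Task

Hang the green key hanger on the key rail: slip its open side over the rod beside the orange slider, on the longer free stretch, then, using the hanger itself and never the gripper, push the slider along the rod until it is pressed firmly home against the end post. Push firmly but never hard, and leave the hanger hanging freely on the rod against the slider, with nothing else on the table disturbed.

Things in the scene. Friction and masses are not known exactly. Their poses are not given: they have to be found in the camera images.
- hanger_grip (a point): Point to pinch on the loose key hanger (about 70 g, standing upright on its beech fob, 34 x 30 x 16 mm, keys fixed to it; green C hook above; green tab on top). The tab is 18 mm along x, 12 mm along y (pinch across y), its top 15 mm above this point, its foot 26 mm below. Point is 74 mm above the hanger's underside. z up; +x: the way the C's mouth faces.
- hanger_eye (a point): Centre of the C's hole on the hanger, 38 mm below hanger_grip, 36 mm above the underside. The C is 26 mm across outside, 16 mm inside, 16 mm wide along y (flat sides 8 mm either way). Its mouth faces +x, level with this point, 13 mm high with rounded lips. y runs along the hole. Hanging, this point is 3 mm below the rod's axis.
- rod_mid (a point): Middle of the rail's level aluminium rod, 10 mm in diameter, axis 110 mm above the table, along this frame's y from -118 to +110 mm. +y points to the end post that the slider is pushed to. x is level across the rod and points away from the robot (within 20 degrees): the hanger goes on moving to +x.
- rack: The fixed key rack that carries the rod: beech base plate 90 x 280 mm, 12 mm thick, and a black post at each end of the rod, post tops 11 mm above the rod's axis. Origin under the plate's centre, 110 mm straight below rod_mid, same axes.
- slider_face (a point): Centre, on the rod's axis, of the flat face that the hanger pushes on the orange slider: a sleeve 21 mm in diameter, 30 mm long, its body running from this face to +y of the rod. Face at y = 10 mm in the rod's frame when the joint is 0, at 80 mm when home. The hanger goes on the free rod on the -y side of this face.
- slider (a joint): Slide of the orange slider along the rod (m): starts between 0 and 0.035, home against the end post at 0.070. Drags with about 4 N all the way, stays where it is left, stops dead at the end. Pressing it home takes a steady push of 12 to 18 N for half a second (rubbing on the rod takes 2 or 3 N of it); more than 22 N does damage.
- votive: Bystander: glass votive holder, 64 mm across, 65 mm high; origin under its centre.
- key_a: Bystander: loose silver key lying flat, about 62 mm long, 5 mm thick.
- key_b: Bystander: another loose silver key, the same.
- coaster: Bystander: square beech coaster, 95 mm, 9 mm thick; origin under its centre.
- spatula_head: Bystander: green silicone spatula head lying flat, about 110 mm long, 16 mm high.

How it is judged (in metres and radians):
On the way, in this order (a step that is already met when the one before it is completed fails the run):
1. the hanger's C is on the rod through its mouth, on the free stretch, with the slider not yet home (x of hanger_eye in the frame of rod_mid between -0.0065 and 0.0065 m and z of hanger_eye in the frame of rod_mid between -0.0065 and 0.0065 m and y of hanger_eye in the frame of rod_mid between -0.105 and 0.08 m and value of joint slider below 0.06 m), for 0.2 s.
2. the hanger, on the rod, presses the slider home against the end post with more than 8 N (x of hanger_eye in the frame of rod_mid between -0.0065 and 0.0065 m and z of hanger_eye in the frame of rod_mid between -0.0065 and 0.0065 m and y of hanger_eye in the frame of rod_mid between -0.105 and 0.08 m and value of joint slider above 0.068 m and contact force between hanger and slider above 8 N), for 0.2 s.
At the end, for the whole second after the job is handed in: The slider is home (within 2 mm of its stop); the hanger hangs upright (within 0.3 rad) and at rest on the rod, its eye within 6.5 mm of the rod's axis across and in height, its side within 6 mm of the slider's face, square to the rod within 0.35 rad, and let go (x of hanger_eye in the frame of rod_mid between -0.0065 and 0.0065 m and z of hanger_eye in the frame of rod_mid between -0.0065 and 0.0065 m and y of hanger_eye in the frame of rod_mid between -0.105 and 0.08 m and value of joint slider above 0.068 m and y of hanger_eye in the frame of slider_face between -0.014 and -0.005 m and angle between hanger_eye's own z axis and vertical below 0.3 rad and angle between the y axis of hanger_eye and the y axis of rod_mid, either way round below 0.35 rad and linear speed of hanger below 0.02 m/s and contact force between the fingers and hanger below 0.1 N); the robot touches nothing.
It fails at once if the hanger pushes the slider with more than 22 N (contact force between hanger and slider above 22 N).
It fails at once if the hanger is pressed on the rack with more than 45 N (contact force between hanger and rack above 45 N).
It fails at once if the gripper or arm pushes the slider (contact force between any of the fingers, the arm and slider above 1 N).
It fails at once if a bystander is moved more than 15 mm (distance of any of key_a, key_b, coaster, votive, spatula_head from where it was at the start of the episode above 0.015 m).
It also fails if it takes over 61 s, if anything falls off the work surface, if the arm or the gripper's body presses on something with over 40 N, if the wrist force passes 120 N, or if a joint passes its speed limit or range.

## Robot

A 6-joint arm with a two-finger parallel gripper is mounted at the origin on the work surface. World frame = base frame: x ahead of the robot, y to its left, z up, the work surface at z = 0. Lengths are in mm, angles in rad, forces in N, time in s.
With the tool pointing down it reaches from about 350 to 775 mm from the base axis. Payload 7.3 kg.
Tool frame: the origin (TCP) lies between the finger pads; the fingertips stand tcp_to_tips ahead of it and the grasp point (between the pads) lies 5 mm behind it (tcp_to_tips is the distance from the TCP to the fingertips, in mm); z points along the fingers, x is the direction in which the jaws open and shut, and the axes are right-handed (so a half turn about z gives the same grasp; the last joint's range is limited). The gripper opens to 92 mm and grips with 3 to 60 N. Pads are 19 mm wide; open, the fingers measure 130 mm over their backs; the gripper's body (75 mm by 190 mm) begins 47 mm behind the grasp point.
Start: joints at [1.003, 0.342, 1.524, -0, 1.275, -0.146], TCP at [214.924, 479.011, 240.741] pointing down, gripper open.
Joint ranges: [-2.53, 2.53], [-0.77, 2.02], [0.04, 2.7], [-1, 4.14], [0.28, 2.66], [-3.11, 3.11]. Speed limits (rad/s): [2.57, 2.57, 3.14, 3.14, 3.14, 3.14].

## Interface

Orientations are given as [roll, pitch, yaw] about the fixed x, y, z axes, in that order (R = Rz(yaw) Ry(pitch) Rx(roll)).
In Python, from plant import * gives the robot as it stands.
- The arm moves only by the tool drive_tool, never from a script. Its argument "deltas" is a list of rows, each an object of numbers: "hand": the gripper's target within -1 to 1 (shut at 1, half-way at 0, fully open at -1); "tx", "ty", "tz": the shift along the tool's x, y, z each as a share of 4 cm, from -1 to 1; "wx", "wy", "wz": the turn, a rotation vector about the tool's x, y, z each as a share of 5 degrees, from -1 to 1. In form: [{"hand": .., "tx": .., "ty": .., "tz": .., "wx": .., "wy": .., "wz": ..}, ...]. A call has 1 to 20 rows; each row shifts and turns the commanded pose from where the row before left it, along the tool's axes as they then stand; what a row does not reach is not made up. A row lasts 1/12 s, in which the tool goes at most 41.7 mm and 7.16 degrees, less where a joint would pass 70% of its speed; a pose out of reach is approached as far as the arm can. A call with a number of a shift or a turn outside -1 to 1 is refused whole. A call with a gripper value outside its range is refused whole. The fingers move at their own pace and stop on an object; the grip force is fixed at half the most. Time passes only in rows, so rows that do not move let the fingers close. It gives the time, the measured TCP pose, the force and the opening at its end, in the units of the state.
- get_obs(): the state, without advancing time (a new reading comes with each control period).
- capture(name): name is "scene" or "top" or "wrist"; returns the picture (480x640x3 uint8, red, green, blue); there is no depth.
- camera_model(name): a dict with "fx", "fy", "cx", "cy" (pixels), "D" ([k1, k2, p1, p2, k3] as OpenCV has them; the pictures are not rectified), "rvec" (rotation vector, rad) and "tvec" (3), from world to camera coordinates, as OpenCV has them. Camera axes: x right, y down, z forward; pixel columns grow to the right and rows downward; lengths in mm; the calibration is good to about 2 mm. A picture is of the moment at which its call begins: read the wrist's pose just before it. camera_model takes no time and is no camera call; for the wrist camera it gives the pose at the moment of the call.
- close_job(): hands the job in, once; it reports no verdict.
The state is a dict: "time": time; "joint_positions": joint angles; "dq": joint speeds; "tau": joint torques, N m; "tool_pos": TCP position; "tcp_rot": TCP orientation; "contact_force": force on the tool from outside, world axes, zero at the start; "moment": the same for the moment, N m; "grip_width": finger opening in mm.
Only numpy, scipy, OpenCV 4.12 (cv2) and the standard library are available. Lean on these libraries where they do the work, as an engineer would, in place of code of your own. Each camera call takes 0.05 s, during which the arm holds its last target.

## Working session

There is one attempt and no reset: what is moved stays moved. The work goes in short steps, Python scripts to look and compute and a tool call to move; the robot and the scene stay as the last step left them, time stands still between calls to the robot, and variables do not carry over. Pictures are saved under pics/ and viewed, and the job is handed in when it is done.

Besides the shell and the picture viewer there is one more tool, called after "Call:" by a JSON object that holds its "name" and its "arguments". drive_tool: Moves the arm, as the interface text tells. Its arguments: {"type":"object","properties":{"deltas":{"type":"array","items":{"type":"object","properties":{"hand":{"type":"number"},"tx":{"type":"number"},"ty":{"type":"number"},"tz":{"type":"number"},"wx":{"type":"number"},"wy":{"type":"number"},"wz":{"type":"number"}}}}},"required":["deltas"]}

```bash
mkdir -p pics; ls
python3 - <<'E'
from plant import *
import cv2
print(get_obs())
for n in ["scene","top","wrist"]:
    print(n,camera_model(n))
    cv2.imwrite(f"pics/{n}0.png",capture(n)[:,:,::-1])
print(get_obs()['time'])
E
```

```text
pics
{'time': 0.0, 'joint_positions': array([ 1.00303411e+00,  3.42724941e-01,  1.52503919e+00, -2.81222247e-05,
        1.27541807e+00, -1.46017849e-01]), 'dq': array([ 5.97104165e-04, -1.80398023e-04, -8.79167373e-05,  5.91425750e-05,
        1.77252467e-03,  2.46055708e-04]), 'tau': array([ 7.29628246e-04, -4.31230009e+01, -2.44230956e+01,  7.18849059e-02,
        5.58155472e-02, -7.97741154e-05]), 'tool_pos': array([214.68672959, 478.65580533, 240.0360705 ]), 'tcp_rot': array([-3.14138798e+00,  1.57654413e-03,  1.14906033e+00]), 'contact_force': array([-0.39419376,  0.16596048, -0.5193107 ]), 'moment': array([-0.04364675,  0.05951818,  0.02154844]), 'grip_width': 91.85861560801438}
scene {'fx': 600.1652743534573, 'fy': 600.1652743534573, 'cx': 313.2998623937305, 'cy': 234.81553801347292, 'D': array([-0.01889997,  0.        ,  0.        ,  0.        ,  0.        ]), 'rvec': array([ 2.49440619,  0.60817727, -0.19747241]), 'tvec': array([-490.87906918, -176.17785821, 1346.4526165 ])}
top {'fx': 590.247041265622, 'fy': 590.247041265622, 'cx': 321.1380671976216, 'cy': 236.89554405676378, 'D': array([-0.07189367,  0.        ,  0.        ,  0.        ,  0.        ]), 'rvec': array([ 2.13196505, -2.17838048,  0.10206665]), 'tvec': array([  20.73755336,  587.55074646, 1429.80201385])}
wrist {'fx': 431.16932091722526, 'fy': 431.16932091722526, 'cx': 320.8264690568477, 'cy': 241.59360265311656, 'D': array([-0.05781108,  0.        ,  0.        ,  0.        ,  0.        ]), 'rvec': array([-2.44302834, -1.58139079, -0.21068764]), 'tvec': array([-525.13163511,  -32.1805532 ,  388.95212724])}
0.15
```

View pics/scene0.png

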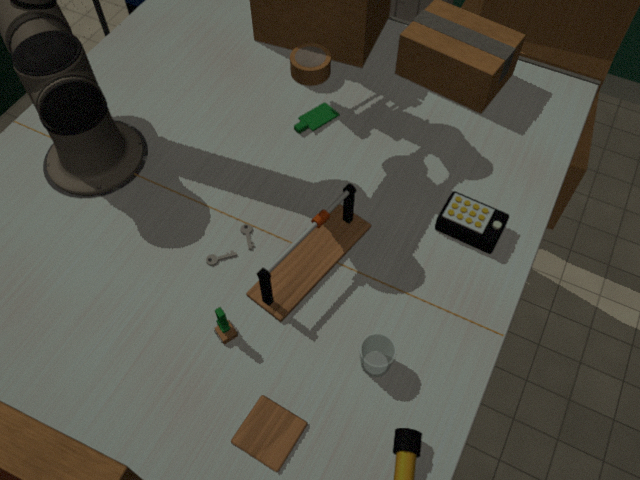

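View pics/top0.png

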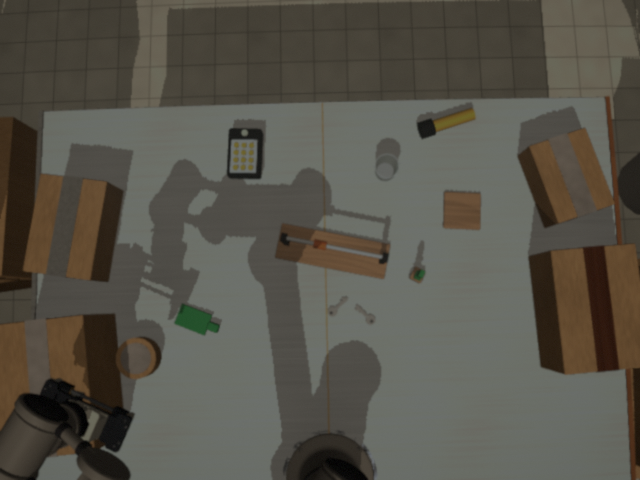

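View pics/wrist0.png

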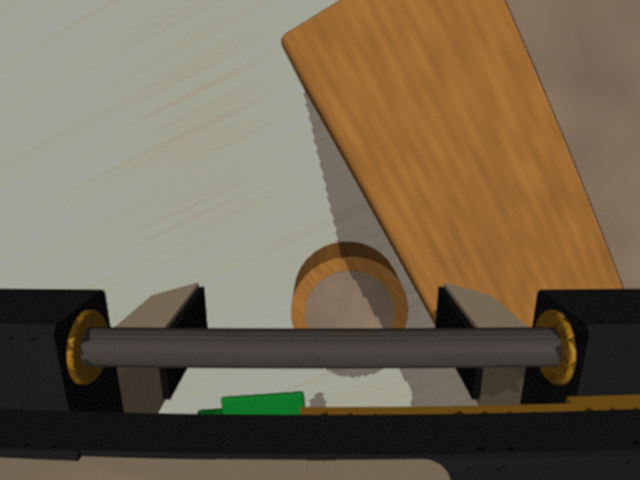

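Run:
```python
import cv2
a=cv2.imread("pics/top0.png")[215:295,265:445]; cv2.imwrite("pics/topc.png",cv2.resize(a,None,fx=4.4,fy=4.4,interpolation=cv2.INTER_CUBIC))
a=cv2.imread("pics/scene0.png")[170:350,190:390]; cv2.imwrite("pics/scenec.png",cv2.resize(a,None,fx=3.3,fy=3.3,interpolation=cv2.INTER_CUBIC))
```

```text
(no output)
```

View pics/topc.png

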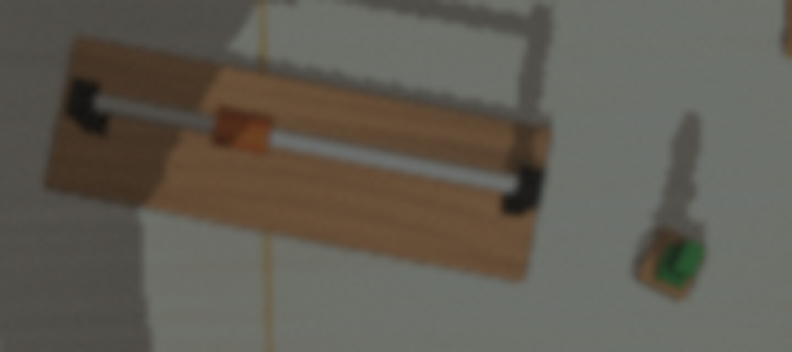

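View pics/scenec.png

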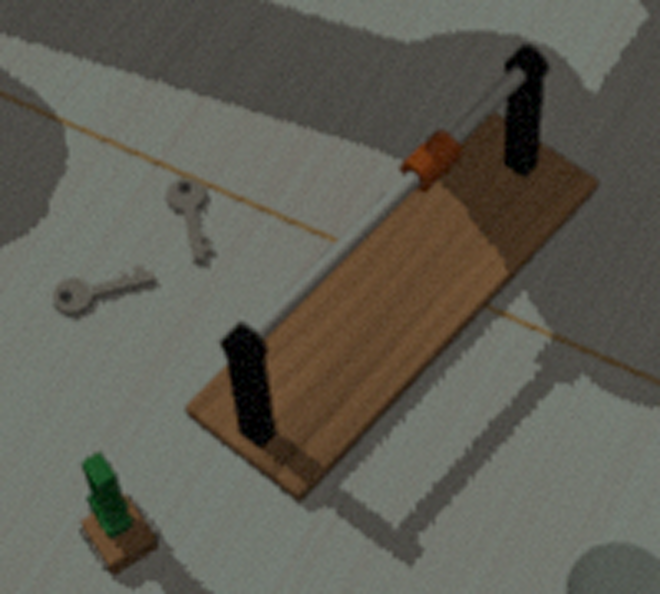

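```bash
cat > h.py <<'E'
import numpy as np, cv2
from plant import *
def ray(cm,uv):
    K=np.array([[cm['fx'],0,cm['cx']],[0,cm['fy'],cm['cy']],[0,0,1]])
    R=cv2.Rodrigues(np.array(cm['rvec']))[0]; t=np.array(cm['tvec']).reshape(3)
    p=cv2.undistortPoints(np.array([[uv]],float),K,np.array(cm['D']))[0,0]
    return -R.T@t, R.T@np.array([p[0],p[1],1.])
def onz(cm,uv,z):
    o,d=ray(cm,uv); return o+d*(z-o[2])/d[2]
def tri(obs):
    A=np.zeros((3,3));b=np.zeros(3)
    for cm,uv in obs:
        o,d=ray(cm,uv);d=d/np.linalg.norm(d);P=np.eye(3)-np.outer(d,d);A+=P;b+=P@o
    x=np.linalg.solve(A,b)
    res=[np.linalg.norm((np.eye(3)-np.outer(d/np.linalg.norm(d),d/np.linalg.norm(d)))@(x-o)) for o,d in (ray(c,u) for c,u in obs)]
    return x,res
def proj(cm,P):
    K=np.array([[cm['fx'],0,cm['cx']],[0,cm['fy'],cm['cy']],[0,0,1]])
    return cv2.projectPoints(np.array(P,float).reshape(-1,3),np.array(cm['rvec']),np.array(cm['tvec']),K,np.array(cm['D']))[0].reshape(-1,2)
E
python3 - <<'E'
from h import *
t=camera_model("top");s=camera_model("scene")
T=lambda x,y:(x/4.4+265,y/4.4+215)
S=lambda x,y:(x/3.3+190,y/3.3+170)
a=onz(t,T(97,103),110);b=onz(t,T(520,185),110);f=onz(t,T(270,137),120)
print(a,b,np.linalg.norm(a-b),f)
a2=onz(s,S(520,75),110);b2=onz(s,S(262,330),110)
print(a2,b2,np.linalg.norm(a2-b2))
print(onz(s,S(413,178),110))
print(tri([(t,T(688,257)),(s,S(97,460))]))
# plate corners z12
for p in [(75,37),(550,125),(525,282),(45,188)]: print(onz(t,T(*p),12))
for p in [(187,408),(302,497),(598,182)]: print('s',onz(s,S(*p),12))
# fob top corners
for p in [(85,533),(118,572),(158,545)]: print('fob',onz(s,S(*p),10))
o,d=ray(camera_model('wrist'),(320,241)); print('wcam',o,d)
E
```

```text
[577.41513742  86.99527663 110.        ] [ 528.55162685 -137.13690209  110.        ] 229.39676590060864 [556.15366215  -5.0639371  120.        ]
[582.93818151  87.85027903 110.        ] [ 535.25096836 -128.13019623  110.        ] 221.18235913430888
[561.31852613  -4.52042359 110.        ]
(array([ 490.07441889, -227.07003887,   90.68619911]), [np.float64(1.1057556062611524), np.float64(1.1057556062611855)])
[626.74364412 106.4351013   12.        ]
[ 569.90717371 -163.95644306   12.        ]
[ 480.87767025 -146.86648166   12.        ]
[540.25396188 124.71820594  12.        ]
s [ 488.03434568 -146.40592185   12.        ]
s [ 574.13480011 -165.00550069   12.        ]
s [632.24849369 104.61920088  12.        ]
fob [ 477.38785515 -238.58941494   10.        ]
fob [ 506.04121412 -249.85310082   10.        ]
fob [ 517.14514097 -226.09987468   10.        ]
wcam [150.17807975 508.59802063 383.34799458] [ 0.23780709 -0.10954362 -0.96511841]
```

Call:
{"name": "drive_tool", "arguments": {"deltas": [{"hand": -1, "tx": -0.4, "ty": 0.632}, {"hand": -1, "tx": -0.4, "ty": 0.632}, {"hand": -1, "tx": -0.4, "ty": 0.632}, {"hand": -1, "tx": -0.4, "ty": 0.632}, {"hand": -1, "tx": -0.4, "ty": 0.632}, {"hand": -1, "tx": -0.4, "ty": 0.632}, {"hand": -1, "tx": -0.4, "ty": 0.632}, {"hand": -1, "tx": -0.4, "ty": 0.632}, {"hand": -1, "tx": -0.4, "ty": 0.632}, {"hand": -1, "tx": -0.4, "ty": 0.632}, {"hand": -1, "tx": -0.4, "ty": 0.632}, {"hand": -1, "tx": -0.4, "ty": 0.632}, {"hand": -1, "tx": -0.4, "ty": 0.632}, {"hand": -1, "tx": -0.4, "ty": 0.632}, {"hand": -1, "tx": -0.4, "ty": 0.632}, {"hand": -1, "tx": -0.4, "ty": 0.632}, {"hand": -1, "tx": -0.4, "ty": 0.632}, {"hand": -1, "tx": -0.4, "ty": 0.632}, {"hand": -1, "tx": -0.4, "ty": 0.632}, {"hand": -1, "tx": -0.4, "ty": 0.632}]}}

```text
invalid input
```

Call:
{"name": "drive_tool", "arguments": {"deltas": [{"hand": -1, "wz": -0.8}, {"hand": -1, "wz": -0.8}, {"hand": -1, "wz": -0.8}, {"hand": -1}, {"hand": -1}]}}

```text
invalid input
```

Run:
```python
from h import *
import pickle
o=get_obs();print(o['tool_pos'],o['tcp_rot'],o['time'],o['joint_positions'])
cm=camera_model("wrist");im=capture("wrist");cv2.imwrite("pics/w1.png",im[:,:,::-1]);pickle.dump(cm,open("w1.pkl","wb"))
```

```text
[214.7679217  478.76742129 240.19916986] [-3.14142169e+00  1.14324904e-03  1.14900989e+00] 0.15 [ 1.00300046e+00  3.42599491e-01  1.52475840e+00  2.93617714e-06
  1.27539072e+00 -1.46010186e-01]
```

View pics/w1.png

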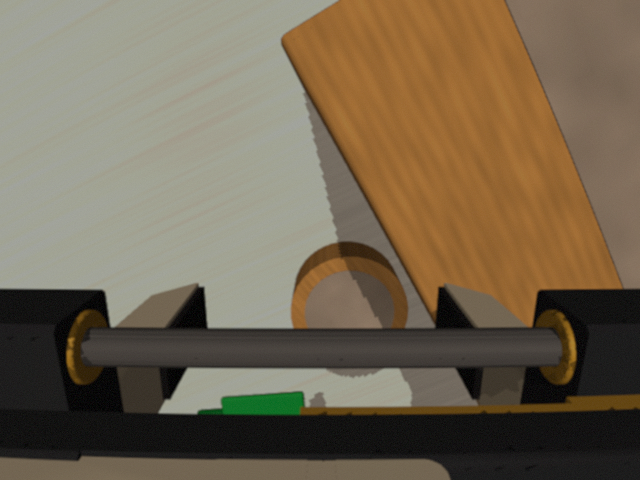

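Call:
{"name": "drive_tool", "arguments": {"deltas": [{"hand": -1, "tx": -0.4, "ty": 0.632, "tz": 0, "wx": 0, "wy": 0, "wz": 0}, {"hand": -1, "tx": -0.4, "ty": 0.632, "tz": 0, "wx": 0, "wy": 0, "wz": 0}, {"hand": -1, "tx": -0.4, "ty": 0.632, "tz": 0, "wx": 0, "wy": 0, "wz": 0}, {"hand": -1, "tx": -0.4, "ty": 0.632, "tz": 0, "wx": 0, "wy": 0, "wz": 0}, {"hand": -1, "tx": -0.4, "ty": 0.632, "tz": 0, "wx": 0, "wy": 0, "wz": 0}, {"hand": -1, "tx": -0.4, "ty": 0.632, "tz": 0, "wx": 0, "wy": 0, "wz": 0}, {"hand": -1, "tx": -0.4, "ty": 0.632, "tz": 0, "wx": 0, "wy": 0, "wz": 0}, {"hand": -1, "tx": -0.4, "ty": 0.632, "tz": 0, "wx": 0, "wy": 0, "wz": 0}, {"hand": -1, "tx": -0.4, "ty": 0.632, "tz": 0, "wx": 0, "wy": 0, "wz": 0}, {"hand": -1, "tx": -0.4, "ty": 0.632, "tz": 0, "wx": 0, "wy": 0, "wz": 0}, {"hand": -1, "tx": -0.4, "ty": 0.632, "tz": 0, "wx": 0, "wy": 0, "wz": 0}, {"hand": -1, "tx": -0.4, "ty": 0.632, "tz": 0, "wx": 0, "wy": 0, "wz": 0}, {"hand": -1, "tx": -0.4, "ty": 0.632, "tz": 0, "wx": 0, "wy": 0, "wz": 0}, {"hand": -1, "tx": -0.4, "ty": 0.632, "tz": 0, "wx": 0, "wy": 0, "wz": 0}, {"hand": -1, "tx": -0.4, "ty": 0.632, "tz": 0, "wx": 0, "wy": 0, "wz": 0}, {"hand": -1, "tx": -0.4, "ty": 0.632, "tz": 0, "wx": 0, "wy": 0, "wz": 0}, {"hand": -1, "tx": -0.4, "ty": 0.632, "tz": 0, "wx": 0, "wy": 0, "wz": 0}, {"hand": -1, "tx": -0.4, "ty": 0.632, "tz": 0, "wx": 0, "wy": 0, "wz": 0}, {"hand": -1, "tx": -0.4, "ty": 0.632, "tz": 0, "wx": 0, "wy": 0, "wz": 0}, {"hand": -1, "tx": -0.4, "ty": 0.632, "tz": 0, "wx": 0, "wy": 0, "wz": 0}]}}

```text
time: 1.87
tool_pos: [545.7, -21.3, 240.5]
tcp_rot: [-3.141, -0.0, 1.149]
contact_force: [0.7, -0.5, 0.6]
grip_width: 91.7
```

Call:
{"name": "drive_tool", "arguments": {"deltas": [{"hand": -1, "tx": 0, "ty": 0, "tz": 0, "wx": 0, "wy": 0, "wz": -0.8}, {"hand": -1, "tx": 0, "ty": 0, "tz": 0, "wx": 0, "wy": 0, "wz": -0.8}, {"hand": -1, "tx": 0, "ty": 0, "tz": 0, "wx": 0, "wy": 0, "wz": -0.8}, {"hand": -1, "tx": 0, "ty": 0, "tz": 0, "wx": 0, "wy": 0, "wz": 0}, {"hand": -1, "tx": 0, "ty": 0, "tz": 0, "wx": 0, "wy": 0, "wz": 0}]}}

```text
time: 2.28
tool_pos: [545.1, -19.9, 240.5]
tcp_rot: [-3.141, -0.0, 1.356]
contact_force: [-0.1, -1.3, -0.3]
grip_width: 91.7
```

Run:
```python
from h import *
import pickle
o=get_obs();print(o['tool_pos'],o['tcp_rot'],o['time'],o['joint_positions'])
cm=camera_model("wrist");im=capture("wrist");cv2.imwrite("pics/w2.png",im[:,:,::-1]);pickle.dump(cm,open("w2.pkl","wb"))
```

```text
[545.10277426 -19.93677769 240.52335616] [-3.14117857e+00 -8.68832235e-05  1.35631449e+00] 2.2833 [-1.77141090e-01  3.79952170e-01  1.46744006e+00  1.06309970e-04
  1.29461098e+00 -1.53348461e+00]
```

View pics/w2.png

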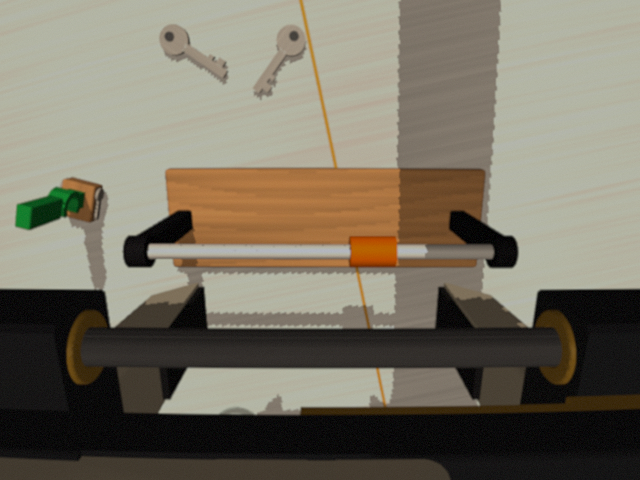

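Run:
```python
from h import *
import pickle
cm=pickle.load(open("w2.pkl","rb"));im=cv2.imread("pics/w2.png")
print(ray(cm,(320,240)))
cv2.imwrite("pics/w2a.png",cv2.resize(im[170:250,0:120],None,fx=6,fy=6,interpolation=cv2.INTER_CUBIC))
g=cv2.cvtColor(im,cv2.COLOR_BGR2GRAY)
hsv=cv2.cvtColor(im,cv2.COLOR_BGR2HSV)
# rod rows at columns
for u in (190,240,300,330,420,460):
    print(u,g[235:268,u].tolist())
m=((hsv[...,0]<14)&(hsv[...,1]>200)&(hsv[...,2]>120))
m[:225]=0;m[275:]=0
ys,xs=np.nonzero(m);print(xs.min(),xs.max(),ys.min(),ys.max(),xs.mean(),ys.mean())
for v in (238,245,251,258,263): print(v,im[v,343:356].tolist())
```

```text
(array([475.89629514,  -4.18927549, 383.67510777]), array([ 0.253218  , -0.05652218, -0.96576562]))
190 [75, 77, 76, 73, 73, 75, 72, 73, 92, 129, 159, 172, 177, 180, 182, 180, 180, 181, 177, 174, 164, 150, 127, 102, 85, 76, 74, 75, 73, 73, 75, 80, 100]
240 [124, 120, 118, 117, 117, 116, 114, 111, 115, 136, 157, 170, 178, 179, 180, 182, 180, 181, 179, 175, 164, 150, 127, 113, 112, 116, 117, 119, 122, 122, 115, 98, 100]
300 [125, 126, 123, 126, 125, 122, 118, 115, 117, 122, 143, 163, 175, 180, 182, 180, 181, 182, 180, 176, 166, 152, 130, 109, 110, 122, 130, 130, 128, 126, 119, 102, 103]
330 [124, 125, 126, 127, 126, 126, 117, 119, 116, 132, 152, 170, 175, 181, 181, 180, 182, 181, 179, 175, 167, 154, 130, 114, 115, 127, 131, 131, 132, 131, 121, 107, 105]
420 [78, 77, 83, 89, 90, 86, 84, 85, 94, 118, 150, 168, 175, 179, 182, 181, 181, 180, 181, 176, 168, 153, 134, 106, 91, 88, 89, 90, 90, 90, 87, 82, 92]
460 [2, 2, 24, 48, 67, 85, 87, 85, 80, 76, 79, 87, 92, 101, 108, 116, 117, 126, 123, 119, 120, 115, 106, 99, 89, 91, 89, 89, 92, 90, 88, 85, 98]
350 396 236 265 372.74568965517244 251.71
[... 336 characters left out ...]
 [70, 97, 145], [22, 89, 168], [0, 90, 181], [0, 91, 183], [0, 94, 184], [0, 92, 182]]
251 [[188, 181, 178], [189, 183, 180], [188, 182, 179], [190, 182, 180], [190, 183, 180], [189, 183, 180], [175, 169, 171], [129, 133, 161], [63, 100, 169], [0, 96, 182], [0, 94, 182], [0, 97, 182], [0, 96, 182]]
258 [[95, 110, 126], [93, 109, 125], [93, 110, 127], [97, 112, 127], [93, 110, 126], [90, 104, 120], [77, 91, 118], [42, 73, 134], [2, 75, 167], [0, 76, 179], [0, 79, 184], [0, 80, 185], [0, 80, 183]]
263 [[66, 119, 182], [68, 122, 180], [69, 124, 181], [70, 123, 182], [66, 119, 177], [59, 107, 159], [34, 76, 129], [1, 57, 126], [0, 56, 143], [0, 60, 151], [0, 59, 151], [0, 62, 153], [0, 61, 151]]
```

View pics/w2a.png

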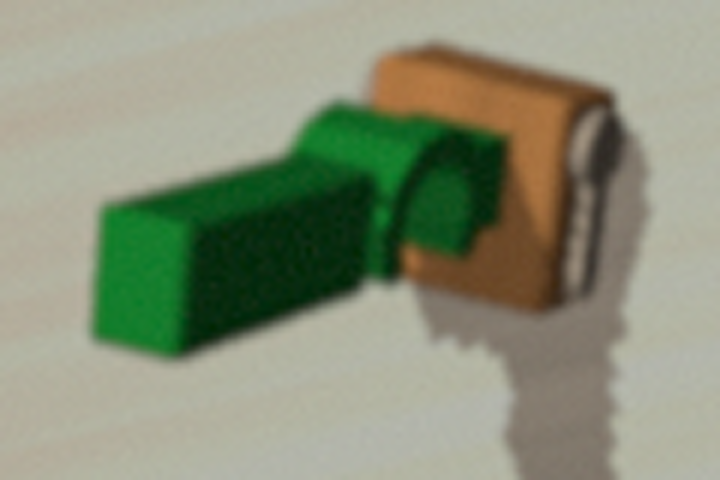

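Run:
```python
from h import *
import pickle
cm=pickle.load(open("w2.pkl","rb"))
o=ray(cm,(320,240))[0]
a=onz(cm,(149,250.7),110);b=onz(cm,(493,251.2),110);print(a,b,np.linalg.norm(a-b),(a+b)/2)
print("yaw y",np.degrees(np.arctan2(*(b-a)[[1,0]])))
print("face",onz(cm,(350.2,251),118), onz(cm,(349.7,251),115),"far end",onz(cm,(397,251),120))
C=[onz(cm,(x/6,y/6+170),89) for x,y in [(103,205),(190,213),(178,355),(95,342)]]
C=np.array(C);print(C.round(1),C.mean(0))
print([np.linalg.norm(C[i]-C[(i+1)%4]) for i in range(4)])
for i,j in ((0,3),(1,2)):
    d=C[j]-C[i];print("x yaw",np.degrees(np.arctan2(d[1],d[0])))
for i,j in ((0,1),(3,2)):
    d=C[j]-C[i];print("y yaw",np.degrees(np.arctan2(d[1],d[0])))
```

```text
[ 530.52670024 -133.36162174  110.        ] [579.86396578  91.11616294 110.        ] 229.8356838843609 [555.19533301 -21.1227294  110.        ]
yaw y 77.60423070080286
face [556.84337219  -2.33754183 118.        ] [557.68804986  -2.63431035 115.        ] far end [562.6242102   26.88953282 120.        ]
[[ 481.2 -226.8   89. ]
 [ 484.5 -216.5   89. ]
 [ 500.5 -224.7   89. ]
 [ 496.7 -234.4   89. ]] [ 490.73177574 -225.61142105   89.        ]
[np.float64(10.846856048382362), np.float64(17.914558161796517), np.float64(10.468764932868806), np.float64(17.224618089212253)]
x yaw -26.169182747884975
x yaw -27.131861020268474
y yaw 72.16640863353156
y yaw 68.6805948245202
```

Call:
{"name": "drive_tool", "arguments": {"deltas": [{"hand": -1, "tx": -0.753, "ty": -0.065, "tz": 0.214, "wx": 0, "wy": 0, "wz": 0}, {"hand": -1, "tx": -0.753, "ty": -0.065, "tz": 0.214, "wx": 0, "wy": 0, "wz": 0}, {"hand": -1, "tx": -0.753, "ty": -0.065, "tz": 0.214, "wx": 0, "wy": 0, "wz": 0}, {"hand": -1, "tx": -0.753, "ty": -0.065, "tz": 0.214, "wx": 0, "wy": 0, "wz": 0}, {"hand": -1, "tx": -0.753, "ty": -0.065, "tz": 0.214, "wx": 0, "wy": 0, "wz": 0}, {"hand": -1, "tx": -0.753, "ty": -0.065, "tz": 0.214, "wx": 0, "wy": 0, "wz": 0}, {"hand": -1, "tx": -0.753, "ty": -0.065, "tz": 0.214, "wx": 0, "wy": 0, "wz": 0}, {"hand": -1, "tx": 0, "ty": 0, "tz": 0, "wx": 0, "wy": 0, "wz": 0.72}, {"hand": -1, "tx": 0, "ty": 0, "tz": 0, "wx": 0, "wy": 0, "wz": 0.72}, {"hand": -1, "tx": 0, "ty": 0, "tz": 0, "wx": 0, "wy": 0, "wz": 0.72}, {"hand": -1, "tx": 0, "ty": 0, "tz": 0, "wx": 0, "wy": 0, "wz": 0}, {"hand": -1, "tx": 0, "ty": 0, "tz": 0, "wx": 0, "wy": 0, "wz": 0}]}}

```text
time: 3.33
tool_pos: [483.0, -222.1, 180.8]
tcp_rot: [3.142, -0.0, 1.171]
contact_force: [0.2, 0.8, -0.0]
grip_width: 91.8
```

Run:
```python
from h import *
import pickle
o=get_obs();print(o['tool_pos'],o['tcp_rot'],o['time'],o['joint_positions'])
cm=camera_model("wrist");im=capture("wrist");cv2.imwrite("pics/w3.png",im[:,:,::-1]);pickle.dump(cm,open("w3.pkl","wb"))
```

```text
[ 482.9946122  -222.08117901  180.80751536] [ 3.14156513e+00 -4.78707477e-05  1.17094880e+00] 3.3333 [-5.75219231e-01  4.09534845e-01  1.59692389e+00  5.72912059e-05
  1.13511517e+00 -1.74619221e+00]
```

View pics/w3.png

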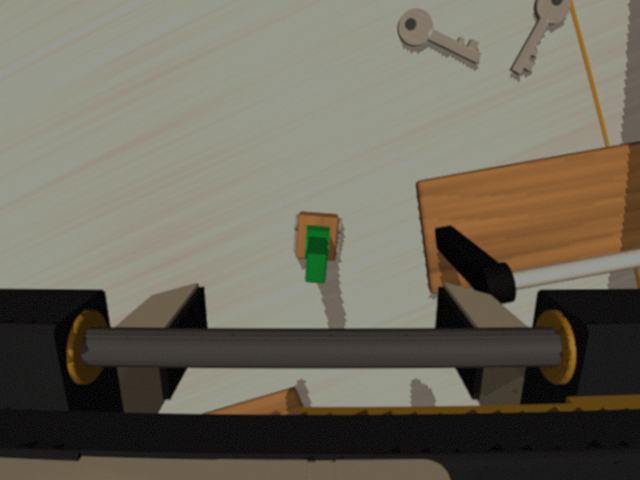

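Run:
```python
from h import *
im=cv2.imread("pics/w3.png")
cv2.imwrite("pics/w3a.png",cv2.resize(im[205:295,285:355],None,fx=8,fy=8,interpolation=cv2.INTER_CUBIC)[:600])
```

```text
(no output)
```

View pics/w3a.png

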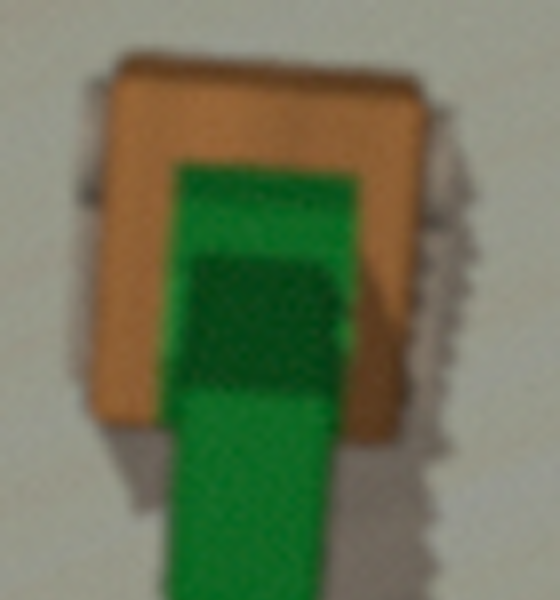

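Run:
```python
from h import *
import pickle
cm=pickle.load(open("w3.pkl","rb"))
C=np.array([onz(cm,(285+x/8,205+y/8),16) for x,y in [(115,72),(425,95),(402,438),(92,415)]])
print(C.round(1),C.mean(0),[np.linalg.norm(C[i]-C[(i+1)%4]).round(1) for i in range(4)])
for i,j in ((0,3),(1,2),(0,1),(3,2)):
    d=C[j]-C[i];print(np.degrees(np.arctan2(d[1],d[0])))
im=cv2.imread("pics/w3.png");b,g,r=[im[...,k].astype(int) for k in range(3)]
# tab top face: bright green
m=((g>85)&(g-r>50)).astype(np.uint8)
m[:254]=0
for v in range(252,286): 
    x=np.nonzero((g[v]-r[v]>40)&(g[v]-b[v]>30))[0]; x=x[(x>290)&(x<350)]; print(v,x.min() if len(x) else None,x.max() if len(x) else None, g[v,316])
cs,_=cv2.findContours(m,0,1);c=max(cs,key=cv2.contourArea);R=cv2.minAreaRect(c);print(R)
P=np.array([onz(cm,p,89) for p in cv2.boxPoints(R)]);print(P.round(1),P.mean(0))
```

```text
[[ 470.  -232.7   16. ]
 [ 482.9 -207.5   16. ]
 [ 512.4 -221.9   16. ]
 [ 499.  -247.8   16. ]] [ 491.07672165 -227.47129598   16.        ] [np.float64(28.3), np.float64(32.8), np.float64(29.1), np.float64(32.8)]
-27.428895496926568
-26.077744339882454
62.74290676615077
62.62678358645412
252 306 326 69
253 306 326 79
254 306 326 96
255 305 326 103
256 305 326 106
257 306 326 104
258 307 326 106
259 307 326 105
260 307 325 107
261 307 325 105
262 307 325 105
263 307 325 104
264 307 325 106
265 307 325 104
266 307 325 106
267 307 325 102
268 307 325 106
269 307 324 105
270 306 324 103
271 307 324 104
272 306 324 103
273 306 324 104
274 306 324 104
275 306 324 104
276 306 324 101
277 306 324 103
278 306 324 101
279 306 324 104
280 306 323 103
281 309 323 96
282 319 322 96
283 None None 120
284 None None 140
285 None None 148
((315.5, 267.5), (27.0, 19.0), 90.0)
[[ 480.3 -229.3   89. ]
 [ 484.5 -219.3   89. ]
 [ 499.6 -225.7   89. ]
 [ 495.3 -235.8   89. ]] [ 489.91971882 -227.52881476   89.        ]
```

Run:
```python
import plant
print([n for n in dir(plant) if not n.startswith('_')], getattr(plant,'tcp_to_tips',None))
```

```text
['Unreachable', 'camera_model', 'capture', 'close_job', 'get_obs', 'tcp_to_tips'] 14.0
```

Call:
{"name": "drive_tool", "arguments": {"deltas": [{"hand": -1, "tx": 0, "ty": 0, "tz": 0, "wx": 0, "wy": 0, "wz": 0.82}, {"hand": -1, "tx": -0.035, "ty": 0.228, "tz": 0.4, "wx": 0, "wy": 0, "wz": 0}, {"hand": -1, "tx": 0, "ty": 0, "tz": 0.6, "wx": 0, "wy": 0, "wz": 0}, {"hand": -1, "tx": 0, "ty": 0, "tz": 0.6, "wx": 0, "wy": 0, "wz": 0}, {"hand": -1, "tx": 0, "ty": 0, "tz": 0.6, "wx": 0, "wy": 0, "wz": 0}, {"hand": -1, "tx": 0, "ty": 0, "tz": 0.2, "wx": 0, "wy": 0, "wz": 0}, {"hand": -1, "tx": 0, "ty": 0, "tz": 0, "wx": 0, "wy": 0, "wz": 0}, {"hand": -1, "tx": 0, "ty": 0, "tz": 0, "wx": 0, "wy": 0, "wz": 0}]}}

```text
time: 4.05
tool_pos: [490.8, -227.6, 85.3]
tcp_rot: [3.141, -0.0, 1.099]
contact_force: [0.5, -0.1, -0.5]
grip_width: 91.9
```

Run:
```python
from h import *
import pickle
o=get_obs();print(o['tool_pos'],o['tcp_rot'],o['time'],o['joint_positions'])
cm=camera_model("wrist");im=capture("wrist");cv2.imwrite("pics/w4.png",im[:,:,::-1]);pickle.dump(cm,open("w4.pkl","wb"))
im=capture("scene");cv2.imwrite("pics/s4.png",cv2.resize(im[170:350,190:390,::-1],None,fx=3.3,fy=3.3))
```

```text
[ 490.81056854 -227.6339049    85.30297673] [ 3.14133124e+00 -5.56057257e-05  1.09907162e+00] 4.05 [-5.75996652e-01  5.43104483e-01  1.67817165e+00  1.03705779e-04
  9.20062314e-01 -1.67513107e+00]
```

View pics/w4.png

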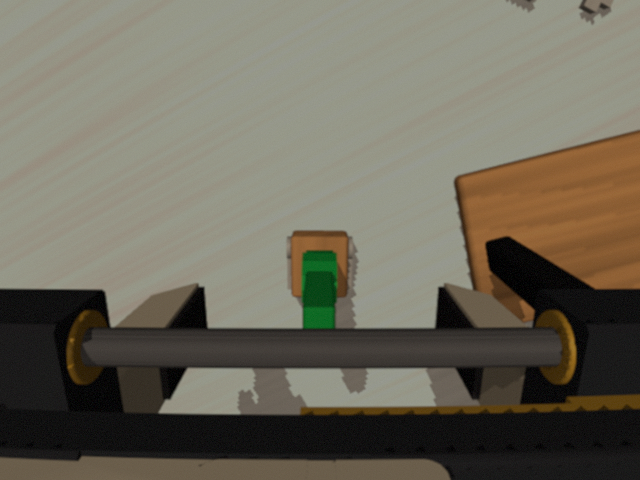

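View pics/s4.png

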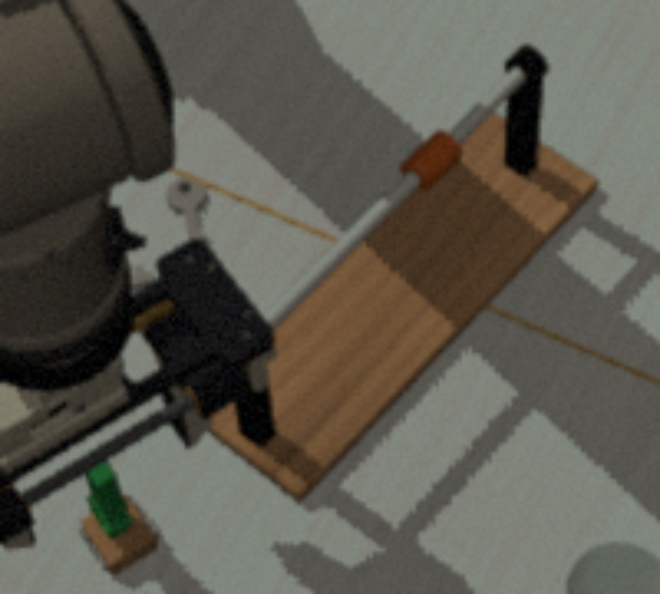

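Call:
{"name": "drive_tool", "arguments": {"deltas": [{"hand": -1, "tx": 0, "ty": 0, "tz": 0.13, "wx": 0, "wy": 0, "wz": 0}, {"hand": -1, "tx": 0, "ty": 0, "tz": 0.13, "wx": 0, "wy": 0, "wz": 0}, {"hand": -1, "tx": 0, "ty": 0, "tz": 0, "wx": 0, "wy": 0, "wz": 0}]}}

```text
time: 4.4
tool_pos: [490.2, -227.4, 73.9]
tcp_rot: [-3.141, -0.0, 1.098]
contact_force: [-0.7, 0.5, 0.2]
grip_width: 91.9
```

Call:
{"name": "drive_tool", "arguments": {"deltas": [{"hand": 0.5, "tx": 0, "ty": 0, "tz": 0, "wx": 0, "wy": 0, "wz": 0}, {"hand": 0.5, "tx": 0, "ty": 0, "tz": 0, "wx": 0, "wy": 0, "wz": 0}, {"hand": 0.5, "tx": 0, "ty": 0, "tz": 0, "wx": 0, "wy": 0, "wz": 0}, {"hand": 0.5, "tx": 0, "ty": 0, "tz": 0, "wx": 0, "wy": 0, "wz": 0}, {"hand": 0.5, "tx": 0, "ty": 0, "tz": 0, "wx": 0, "wy": 0, "wz": 0}, {"hand": 0.5, "tx": 0, "ty": 0, "tz": 0, "wx": 0, "wy": 0, "wz": 0}]}}

```text
time: 4.9
tool_pos: [490.5, -227.6, 74.4]
tcp_rot: [3.142, -0.0, 1.098]
contact_force: [0.2, -0.1, -0.6]
grip_width: 56.3
```

Call:
{"name": "drive_tool", "arguments": {"deltas": [{"hand": 1, "tx": 0, "ty": 0, "tz": 0, "wx": 0, "wy": 0, "wz": 0}, {"hand": 1, "tx": 0, "ty": 0, "tz": 0, "wx": 0, "wy": 0, "wz": 0}, {"hand": 1, "tx": 0, "ty": 0, "tz": 0, "wx": 0, "wy": 0, "wz": 0}, {"hand": 1, "tx": 0, "ty": 0, "tz": 0, "wx": 0, "wy": 0, "wz": 0}, {"hand": 1, "tx": 0, "ty": 0, "tz": 0, "wx": 0, "wy": 0, "wz": 0}, {"hand": 1, "tx": 0, "ty": 0, "tz": 0, "wx": 0, "wy": 0, "wz": 0}, {"hand": 1, "tx": 0, "ty": 0, "tz": 0, "wx": 0, "wy": 0, "wz": 0}, {"hand": 1, "tx": 0, "ty": 0, "tz": 0, "wx": 0, "wy": 0, "wz": 0}, {"hand": 1, "tx": 0, "ty": 0, "tz": 0, "wx": 0, "wy": 0, "wz": 0}, {"hand": 1, "tx": 0, "ty": 0, "tz": 0, "wx": 0, "wy": 0, "wz": 0}]}}

```text
time: 5.73
tool_pos: [490.4, -227.6, 74.3]
tcp_rot: [-3.141, -0.0, 1.098]
contact_force: [-0.5, -0.3, -0.1]
grip_width: 11.9
```

Call:
{"name": "drive_tool", "arguments": {"deltas": [{"hand": 1, "tx": 0, "ty": 0, "tz": -0.3, "wx": 0, "wy": 0, "wz": 0}, {"hand": 1, "tx": 0, "ty": 0, "tz": -0.5, "wx": 0, "wy": 0, "wz": 0}, {"hand": 1, "tx": 0, "ty": 0, "tz": -0.5, "wx": 0, "wy": 0, "wz": 0}, {"hand": 1, "tx": 0, "ty": 0, "tz": -0.55, "wx": 0, "wy": 0, "wz": 0}, {"hand": 1, "tx": 0, "ty": 0, "tz": 0, "wx": 0, "wy": 0, "wz": -0.735}, {"hand": 1, "tx": 0, "ty": 0, "tz": 0, "wx": 0, "wy": 0, "wz": -0.735}, {"hand": 1, "tx": 0, "ty": 0, "tz": 0, "wx": 0, "wy": 0, "wz": -0.735}, {"hand": 1, "tx": 0, "ty": 0, "tz": 0, "wx": 0, "wy": 0, "wz": -0.735}, {"hand": 1, "tx": 0, "ty": -0.325, "tz": 0, "wx": 0, "wy": 0, "wz": 0}, {"hand": 1, "tx": 0, "ty": -0.325, "tz": 0, "wx": 0, "wy": 0, "wz": 0}, {"hand": 1, "tx": 0.485, "ty": 0, "tz": 0, "wx": 0, "wy": 0, "wz": 0}, {"hand": 1, "tx": 0.485, "ty": 0, "tz": 0, "wx": 0, "wy": 0, "wz": 0}, {"hand": 1, "tx": 0.485, "ty": 0, "tz": 0, "wx": 0, "wy": 0, "wz": 0}, {"hand": 1, "tx": 0.485, "ty": 0, "tz": 0, "wx": 0, "wy": 0, "wz": 0}, {"hand": 1, "tx": 0.485, "ty": 0, "tz": 0, "wx": 0, "wy": 0, "wz": 0}, {"hand": 1, "tx": 0.485, "ty": 0, "tz": 0, "wx": 0, "wy": 0, "wz": 0}, {"hand": 1, "tx": 0.485, "ty": 0, "tz": 0, "wx": 0, "wy": 0, "wz": 0}, {"hand": 1, "tx": 0.485, "ty": 0, "tz": 0, "wx": 0, "wy": 0, "wz": 0}, {"hand": 1, "tx": 0.485, "ty": 0, "tz": 0, "wx": 0, "wy": 0, "wz": 0}, {"hand": 1, "tx": 0, "ty": 0, "tz": 0, "wx": 0, "wy": 0, "wz": 0}]}}

```text
time: 7.4
tool_pos: [502.7, -48.8, 148.4]
tcp_rot: [-3.141, -0.001, 1.357]
contact_force: [0.0, -0.4, -0.5]
grip_width: 11.9
```

```bash
cat > rf.py <<'E'
from h import *
M=np.array([556.05,-17.2,110]);a=np.radians(77.6);Y=np.array([np.cos(a),np.sin(a),0]);X=np.array([Y[1],-Y[0],0])
def rod(p): d=np.asarray(p)-M; return np.array([d@X,d@Y,d[2]]).round(2)
E
python3 - <<'E'
from rf import *
import pickle
o=get_obs();print(o['tool_pos'],o['tcp_rot'],o['time'],rod(o['tool_pos']),o['contact_force'])
cm=camera_model("wrist");im=capture("wrist");cv2.imwrite("pics/w5.png",im[:,:,::-1]);pickle.dump(cm,open("w5.pkl","wb"))
im=capture("scene");cv2.imwrite("pics/s5full.png",im[:,:,::-1]);cv2.imwrite("pics/s5.png",cv2.resize(im[170:350,190:390,::-1],None,fx=3.3,fy=3.3))
E
```

```text
[502.69805262 -48.75937311 148.39775948] [-3.14147735e+00 -1.09457369e-03  1.35741523e+00] 7.4 [-45.33 -42.28  38.4 ] [ 0.01939479 -0.39897773 -0.48024414]
```

View pics/w5.png

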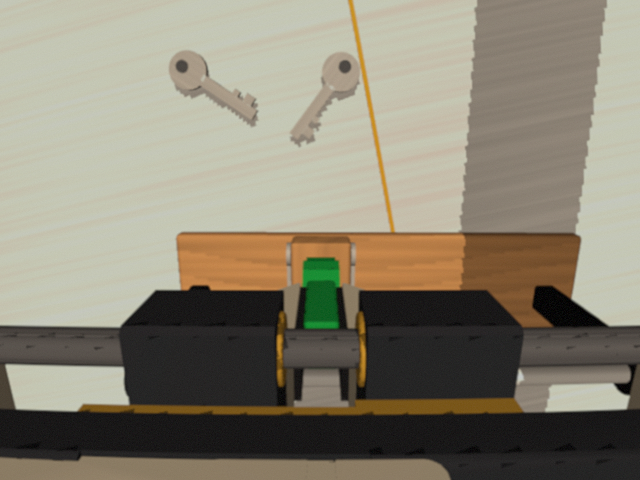

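View pics/s5.png

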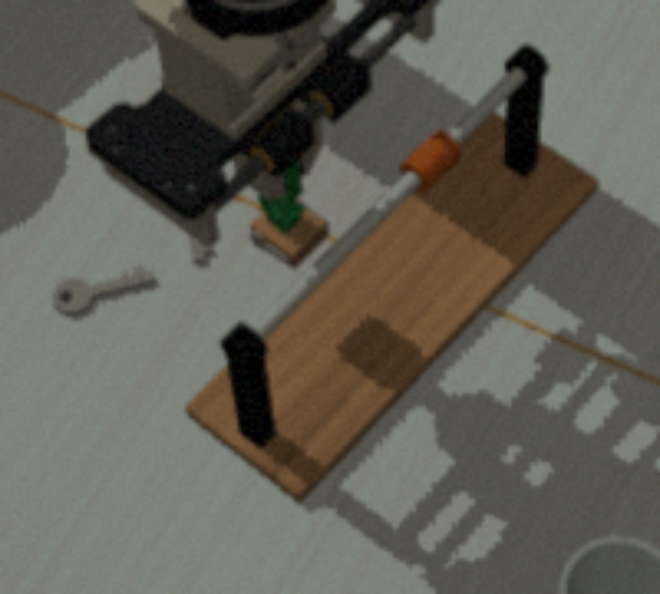

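Call:
{"name": "drive_tool", "arguments": {"deltas": [{"hand": 1, "tx": 0, "ty": 0.35, "tz": 0, "wx": 0, "wy": 0, "wz": 0}, {"hand": 1, "tx": 0, "ty": 0.35, "tz": 0, "wx": 0, "wy": 0, "wz": 0}, {"hand": 1, "tx": 0, "ty": 0.1, "tz": 0, "wx": 0, "wy": 0, "wz": 0}, {"hand": 1, "tx": 0, "ty": 0.1, "tz": 0, "wx": 0, "wy": 0, "wz": 0}]}}

```text
time: 7.83
tool_pos: [537.6, -60.2, 148.2]
tcp_rot: [-3.141, 0.0, 1.354]
contact_force: [0.5, -0.3, -0.5]
grip_width: 11.6
```

Call:
{"name": "drive_tool", "arguments": {"deltas": [{"hand": 1, "tx": 0, "ty": 0.06, "tz": 0, "wx": 0, "wy": 0, "wz": 0}, {"hand": 1, "tx": 0, "ty": 0.06, "tz": 0, "wx": 0, "wy": 0, "wz": 0}, {"hand": 1, "tx": 0, "ty": 0, "tz": 0, "wx": 0, "wy": 0, "wz": 0}]}}

```text
time: 8.08
tool_pos: [542.2, -60.5, 148.3]
tcp_rot: [-3.141, -0.0, 1.355]
contact_force: [-0.2, -0.2, -1.4]
grip_width: 11.9
```

Call:
{"name": "drive_tool", "arguments": {"deltas": [{"hand": 1, "tx": 0, "ty": 0.05, "tz": 0, "wx": 0, "wy": 0, "wz": 0}, {"hand": 1, "tx": 0, "ty": 0.05, "tz": 0, "wx": 0, "wy": 0, "wz": 0}, {"hand": 1, "tx": 0, "ty": 0, "tz": 0, "wx": 0, "wy": 0, "wz": 0}]}}

```text
time: 8.33
tool_pos: [546.5, -61.1, 148.5]
tcp_rot: [3.141, -0.0, 1.355]
contact_force: [0.8, 0.2, -1.5]
grip_width: 12.0
```

Run:
```python
from rf import *
o=get_obs();print(o['tool_pos'],o['tcp_rot'],o['time'],rod(o['tool_pos']),o['contact_force'],o['moment'])
im=capture("wrist");cv2.imwrite("pics/w6.png",im[:,:,::-1])
im=capture("scene");cv2.imwrite("pics/s6full.png",im[:,:,::-1]);cv2.imwrite("pics/s6.png",cv2.resize(im[190:290,240:370,::-1],None,fx=5,fy=5,interpolation=cv2.INTER_CUBIC))
```

```text
[546.47003568 -61.11135615 148.51052172] [ 3.14115201e+00 -6.25641399e-05  1.35502076e+00] 8.3333 [  0.07 -44.94  38.51] [ 0.77112017  0.16098434 -1.54647923] [ 0.02105871 -0.02350791 -0.00440188]
```

View pics/s6.png

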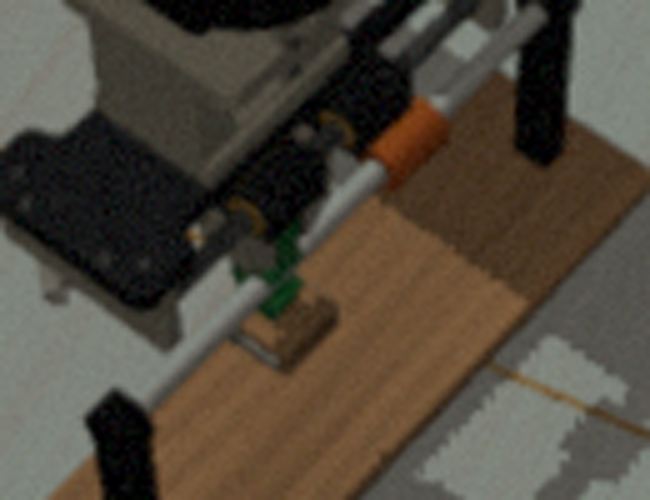

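View pics/w6.png

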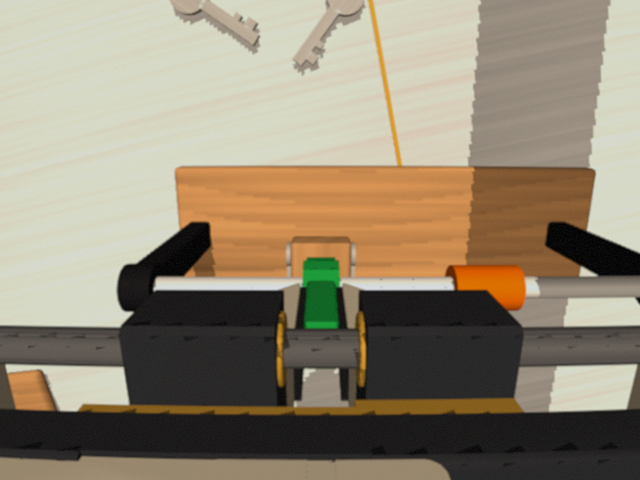

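Call:
{"name": "drive_tool", "arguments": {"deltas": [{"hand": 1, "tx": 0.2, "ty": 0, "tz": 0.02, "wx": 0, "wy": 0, "wz": 0}, {"hand": 1, "tx": 0.3, "ty": 0, "tz": 0, "wx": 0, "wy": 0, "wz": 0}, {"hand": 1, "tx": 0.3, "ty": 0, "tz": 0, "wx": 0, "wy": 0, "wz": 0}, {"hand": 1, "tx": 0.2, "ty": 0, "tz": 0, "wx": 0, "wy": 0, "wz": 0}, {"hand": 1, "tx": 0.1, "ty": 0, "tz": 0, "wx": 0, "wy": 0, "wz": 0}, {"hand": 1, "tx": 0, "ty": 0, "tz": 0, "wx": 0, "wy": 0, "wz": 0}, {"hand": 1, "tx": 0, "ty": 0, "tz": 0, "wx": 0, "wy": 0, "wz": 0}]}}

```text
time: 9.02
tool_pos: [555.7, -17.6, 147.6]
tcp_rot: [3.142, 0.0, 1.356]
contact_force: [0.3, -0.2, -0.8]
grip_width: 11.8
```

Call:
{"name": "drive_tool", "arguments": {"deltas": [{"hand": 1, "tx": 0.05, "ty": 0, "tz": 0, "wx": 0, "wy": 0, "wz": 0}, {"hand": 1, "tx": 0.05, "ty": 0, "tz": 0, "wx": 0, "wy": 0, "wz": 0}, {"hand": 1, "tx": 0.05, "ty": 0, "tz": 0, "wx": 0, "wy": 0, "wz": 0}, {"hand": 1, "tx": 0.05, "ty": 0, "tz": 0, "wx": 0, "wy": 0, "wz": 0}]}}

```text
time: 9.35
tool_pos: [557.3, -10.7, 147.6]
tcp_rot: [3.142, 0.001, 1.355]
contact_force: [-1.8, -4.1, 0.1]
grip_width: 11.6
```

Call:
{"name": "drive_tool", "arguments": {"deltas": [{"hand": 1, "tx": 0.05, "ty": 0, "tz": 0, "wx": 0, "wy": 0, "wz": 0}, {"hand": 1, "tx": 0.05, "ty": 0, "tz": 0, "wx": 0, "wy": 0, "wz": 0}, {"hand": 1, "tx": 0.05, "ty": 0, "tz": 0, "wx": 0, "wy": 0, "wz": 0}, {"hand": 1, "tx": 0.05, "ty": 0, "tz": 0, "wx": 0, "wy": 0, "wz": 0}]}}

```text
time: 9.68
tool_pos: [559.1, -2.7, 147.6]
tcp_rot: [3.142, 0.0, 1.355]
contact_force: [-1.2, -4.4, -0.3]
grip_width: 12.0
```

Call:
{"name": "drive_tool", "arguments": {"deltas": [{"hand": 1, "tx": 0.07, "ty": 0, "tz": 0, "wx": 0, "wy": 0, "wz": 0}, {"hand": 1, "tx": 0.07, "ty": 0, "tz": 0, "wx": 0, "wy": 0, "wz": 0}, {"hand": 1, "tx": 0.07, "ty": 0, "tz": 0, "wx": 0, "wy": 0, "wz": 0}, {"hand": 1, "tx": 0.07, "ty": 0, "tz": 0, "wx": 0, "wy": 0, "wz": 0}, {"hand": 1, "tx": 0.07, "ty": 0, "tz": 0, "wx": 0, "wy": 0, "wz": 0}, {"hand": 1, "tx": 0.07, "ty": 0, "tz": 0, "wx": 0, "wy": 0, "wz": 0}, {"hand": 1, "tx": 0.07, "ty": 0, "tz": 0, "wx": 0, "wy": 0, "wz": 0}, {"hand": 1, "tx": 0.07, "ty": 0, "tz": 0, "wx": 0, "wy": 0, "wz": 0}]}}

```text
time: 10.35
tool_pos: [563.9, 19.7, 147.6]
tcp_rot: [3.141, -0.0, 1.355]
contact_force: [-0.2, -4.4, -0.9]
grip_width: 11.9
```

Call:
{"name": "drive_tool", "arguments": {"deltas": [{"hand": 1, "tx": 0.07, "ty": 0, "tz": 0, "wx": 0, "wy": 0, "wz": 0}, {"hand": 1, "tx": 0.07, "ty": 0, "tz": 0, "wx": 0, "wy": 0, "wz": 0}, {"hand": 1, "tx": 0.07, "ty": 0, "tz": 0, "wx": 0, "wy": 0, "wz": 0}, {"hand": 1, "tx": 0.07, "ty": 0, "tz": 0, "wx": 0, "wy": 0, "wz": 0}, {"hand": 1, "tx": 0.07, "ty": 0, "tz": 0, "wx": 0, "wy": 0, "wz": 0}, {"hand": 1, "tx": 0.07, "ty": 0, "tz": 0, "wx": 0, "wy": 0, "wz": 0}, {"hand": 1, "tx": 0, "ty": 0, "tz": 0, "wx": 0, "wy": 0, "wz": 0}, {"hand": 1, "tx": 0, "ty": 0, "tz": 0, "wx": 0, "wy": 0, "wz": 0}]}}

```text
time: 11.02
tool_pos: [567.6, 36.5, 147.6]
tcp_rot: [3.141, -0.001, 1.355]
contact_force: [0.9, -1.4, -1.7]
grip_width: 12.2
```

Run:
```python
from rf import *
o=get_obs();print(o['tool_pos'],o['tcp_rot'],o['time'],rod(o['tool_pos']),o['contact_force'],o['moment'])
im=capture("wrist");cv2.imwrite("pics/w7.png",im[:,:,::-1])
```

```text
[567.63295001  36.49173411 147.61031839] [ 3.14134577e+00 -1.08799674e-03  1.35515650e+00] 11.0167 [-0.22 54.93 37.61] [ 0.91079576 -1.40966829 -1.7291605 ] [-0.18966776 -0.0744573  -0.00334757]
```

View pics/w7.png

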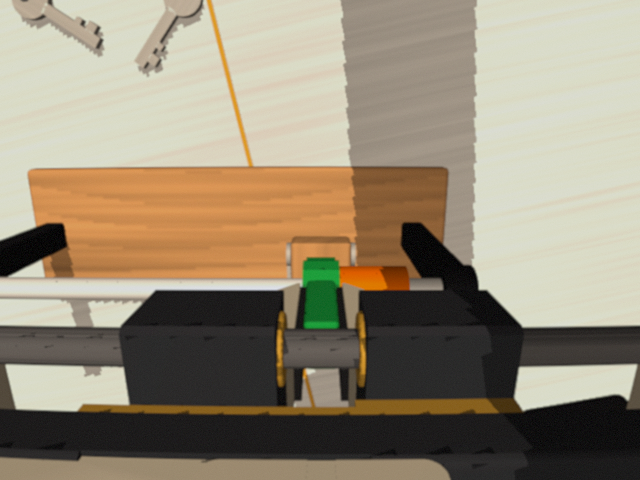

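Call:
{"name": "drive_tool", "arguments": {"deltas": [{"hand": 1, "tx": 0.05, "ty": 0, "tz": 0, "wx": 0, "wy": 0, "wz": 0}, {"hand": 1, "tx": 0.05, "ty": 0, "tz": 0, "wx": 0, "wy": 0, "wz": 0}, {"hand": 1, "tx": 0.05, "ty": 0, "tz": 0, "wx": 0, "wy": 0, "wz": 0}, {"hand": 1, "tx": 0.05, "ty": 0, "tz": 0, "wx": 0, "wy": 0, "wz": 0}, {"hand": 1, "tx": 0.05, "ty": 0, "tz": 0, "wx": 0, "wy": 0, "wz": 0}, {"hand": 1, "tx": 0.03, "ty": 0, "tz": 0, "wx": 0, "wy": 0, "wz": 0}]}}

```text
time: 11.57
tool_pos: [569.8, 47.0, 147.6]
tcp_rot: [-3.141, -0.0, 1.355]
contact_force: [0.0, -4.2, 0.2]
grip_width: 11.8
```

Call:
{"name": "drive_tool", "arguments": {"deltas": [{"hand": 1, "tx": 0.02, "ty": 0, "tz": 0, "wx": 0, "wy": 0, "wz": 0}, {"hand": 1, "tx": 0.02, "ty": 0, "tz": 0, "wx": 0, "wy": 0, "wz": 0}]}}

```text
time: 11.73
tool_pos: [570.1, 48.5, 147.6]
tcp_rot: [-3.141, -0.0, 1.355]
contact_force: [-0.5, -3.4, 0.6]
grip_width: 11.8
```

Call:
{"name": "drive_tool", "arguments": {"deltas": [{"hand": 1, "tx": 0.02, "ty": 0, "tz": 0, "wx": 0, "wy": 0, "wz": 0}]}}

```text
time: 11.82
tool_pos: [570.3, 49.2, 147.6]
tcp_rot: [-3.141, -0.0, 1.355]
contact_force: [-2.1, -3.3, 0.4]
grip_width: 11.8
```

Call:
{"name": "drive_tool", "arguments": {"deltas": [{"hand": 1, "tx": 0.015, "ty": 0, "tz": 0, "wx": 0, "wy": 0, "wz": 0}, {"hand": 1, "tx": 0.015, "ty": 0, "tz": 0, "wx": 0, "wy": 0, "wz": 0}]}}

```text
time: 11.98
tool_pos: [570.6, 50.3, 147.6]
tcp_rot: [-3.141, -0.0, 1.355]
contact_force: [-1.3, -3.0, -0.5]
grip_width: 11.9
```

Call:
{"name": "drive_tool", "arguments": {"deltas": [{"hand": 1, "tx": 0.015, "ty": 0, "tz": 0, "wx": 0, "wy": 0, "wz": 0}]}}

```text
time: 12.07
tool_pos: [570.7, 50.9, 147.6]
tcp_rot: [-3.141, -0.0, 1.355]
contact_force: [-0.4, -4.1, -0.6]
grip_width: 11.5
```

Call:
{"name": "drive_tool", "arguments": {"deltas": [{"hand": 1, "tx": 0.012, "ty": 0, "tz": 0, "wx": 0, "wy": 0, "wz": 0}]}}

```text
time: 12.15
tool_pos: [570.8, 51.4, 147.6]
tcp_rot: [-3.142, -0.0, 1.355]
contact_force: [-1.3, -4.3, 0.3]
grip_width: 11.7
```

Call:
{"name": "drive_tool", "arguments": {"deltas": [{"hand": 1, "tx": 0.012, "ty": 0, "tz": 0, "wx": 0, "wy": 0, "wz": 0}]}}

```text
time: 12.23
tool_pos: [570.9, 51.9, 147.6]
tcp_rot: [-3.142, -0.0, 1.355]
contact_force: [-1.9, -3.1, -0.3]
grip_width: 11.8
```

Call:
{"name": "drive_tool", "arguments": {"deltas": [{"hand": 1, "tx": 0.01, "ty": 0, "tz": 0, "wx": 0, "wy": 0, "wz": 0}]}}

```text
time: 12.32
tool_pos: [571.0, 52.0, 147.6]
tcp_rot: [-3.141, 0.0, 1.355]
contact_force: [-1.8, -5.8, -0.8]
grip_width: 12.0
```

Call:
{"name": "drive_tool", "arguments": {"deltas": [{"hand": 1, "tx": 0.01, "ty": 0, "tz": 0, "wx": 0, "wy": 0, "wz": 0}]}}

```text
time: 12.4
tool_pos: [571.0, 52.1, 147.6]
tcp_rot: [-3.141, 0.001, 1.355]
contact_force: [-1.9, -7.2, 1.3]
grip_width: 12.3
```

Call:
{"name": "drive_tool", "arguments": {"deltas": [{"hand": 1, "tx": 0.01, "ty": 0, "tz": 0, "wx": 0, "wy": 0, "wz": 0}]}}

```text
time: 12.48
tool_pos: [571.0, 52.2, 147.6]
tcp_rot: [-3.141, 0.002, 1.355]
contact_force: [-3.2, -8.0, 0.8]
grip_width: 11.9
```

Call:
{"name": "drive_tool", "arguments": {"deltas": [{"hand": 1, "tx": 0.01, "ty": 0, "tz": 0, "wx": 0, "wy": 0, "wz": 0}]}}

```text
time: 12.57
tool_pos: [571.0, 52.2, 147.6]
tcp_rot: [-3.141, 0.002, 1.355]
contact_force: [-2.2, -10.0, 1.3]
grip_width: 11.9
```

Call:
{"name": "drive_tool", "arguments": {"deltas": [{"hand": 1, "tx": 0, "ty": 0, "tz": 0, "wx": 0, "wy": 0, "wz": 0}]}}

```text
time: 12.65
tool_pos: [571.0, 52.2, 147.6]
tcp_rot: [-3.141, 0.002, 1.355]
contact_force: [-2.1, -8.7, 0.8]
grip_width: 12.1
```

Call:
{"name": "drive_tool", "arguments": {"deltas": [{"hand": 1, "tx": 0.01, "ty": 0, "tz": 0, "wx": 0, "wy": 0, "wz": 0}, {"hand": 1, "tx": 0.01, "ty": 0, "tz": 0, "wx": 0, "wy": 0, "wz": 0}]}}

```text
time: 12.82
tool_pos: [571.1, 52.4, 147.6]
tcp_rot: [-3.141, 0.003, 1.355]
contact_force: [-3.6, -12.0, 2.5]
grip_width: 12.1
```

Call:
{"name": "drive_tool", "arguments": {"deltas": [{"hand": 1, "tx": 0.01, "ty": 0, "tz": 0, "wx": 0, "wy": 0, "wz": 0}, {"hand": 1, "tx": 0, "ty": 0, "tz": 0, "wx": 0, "wy": 0, "wz": 0}]}}

```text
time: 12.98
tool_pos: [571.1, 52.4, 147.6]
tcp_rot: [-3.141, 0.004, 1.355]
contact_force: [-3.1, -12.5, 1.1]
grip_width: 11.6
```

Call:
{"name": "drive_tool", "arguments": {"deltas": [{"hand": 1, "tx": 0.01, "ty": 0, "tz": 0, "wx": 0, "wy": 0, "wz": 0}, {"hand": 1, "tx": 0.005, "ty": 0, "tz": 0, "wx": 0, "wy": 0, "wz": 0}, {"hand": 1, "tx": 0, "ty": 0, "tz": 0, "wx": 0, "wy": 0, "wz": 0}]}}

```text
time: 13.23
tool_pos: [571.1, 52.5, 147.6]
tcp_rot: [-3.141, 0.005, 1.355]
contact_force: [-4.6, -13.6, 1.6]
grip_width: 11.9
```

Call:
{"name": "drive_tool", "arguments": {"deltas": [{"hand": 1, "tx": 0, "ty": 0, "tz": 0, "wx": 0, "wy": 0, "wz": 0}, {"hand": 1, "tx": 0, "ty": 0, "tz": 0, "wx": 0, "wy": 0, "wz": 0}, {"hand": 1, "tx": 0, "ty": 0, "tz": 0, "wx": 0, "wy": 0, "wz": 0}, {"hand": 1, "tx": 0, "ty": 0, "tz": 0, "wx": 0, "wy": 0, "wz": 0}]}}

```text
time: 13.57
tool_pos: [571.1, 52.5, 147.6]
tcp_rot: [-3.141, 0.005, 1.355]
contact_force: [-3.4, -14.5, 2.4]
grip_width: 12.0
```

Call:
{"name": "drive_tool", "arguments": {"deltas": [{"hand": 1, "tx": 0, "ty": 0, "tz": 0, "wx": 0, "wy": 0, "wz": 0}, {"hand": 1, "tx": 0, "ty": 0, "tz": 0, "wx": 0, "wy": 0, "wz": 0}, {"hand": 1, "tx": 0, "ty": 0, "tz": 0, "wx": 0, "wy": 0, "wz": 0}, {"hand": 1, "tx": 0, "ty": 0, "tz": 0, "wx": 0, "wy": 0, "wz": 0}]}}

```text
time: 13.9
tool_pos: [571.1, 52.5, 147.6]
tcp_rot: [-3.141, 0.005, 1.355]
contact_force: [-4.0, -13.7, 2.2]
grip_width: 12.0
```

Run:
```python
from rf import *
o=get_obs();print(o['tool_pos'],o['tcp_rot'],o['time'],rod(o['tool_pos']),o['contact_force']@Y,o['contact_force'],o['moment'])
im=capture("wrist");cv2.imwrite("pics/w8.png",im[:,:,::-1])
im=capture("scene");cv2.imwrite("pics/s8.png",cv2.resize(im[170:270,270:400,::-1],None,fx=5,fy=5,interpolation=cv2.INTER_CUBIC))
```

```text
[571.09640748  52.45736868 147.5981135 ] [-3.14088538  0.00464138  1.35488807] 13.9 [-0.26 71.26 37.6 ] -14.20909586199391 [ -3.98617822 -13.6720606    2.17627389] [-2.73248622  0.77108445 -0.03562086]
```

View pics/w8.png

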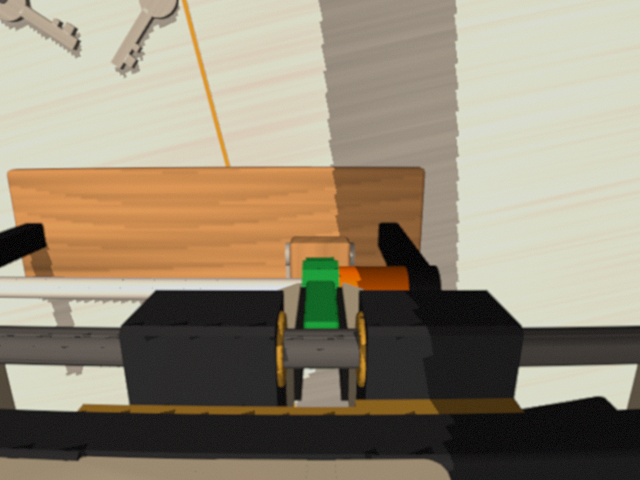

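View pics/s8.png

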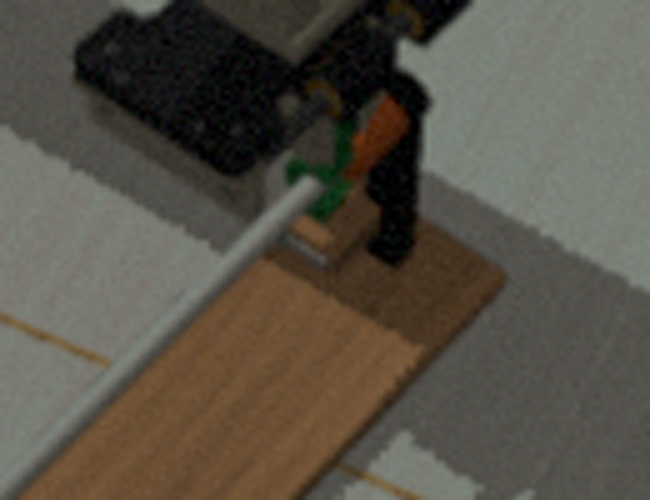

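Call:
{"name": "drive_tool", "arguments": {"deltas": [{"hand": 1, "tx": -0.02, "ty": 0, "tz": 0, "wx": 0, "wy": 0, "wz": 0}, {"hand": 1, "tx": -0.02, "ty": 0, "tz": 0, "wx": 0, "wy": 0, "wz": 0}, {"hand": 1, "tx": -0.02, "ty": 0, "tz": 0, "wx": 0, "wy": 0, "wz": 0}, {"hand": 1, "tx": 0, "ty": 0, "tz": 0, "wx": 0, "wy": 0, "wz": 0}]}}

```text
time: 14.33
tool_pos: [571.0, 52.1, 147.6]
tcp_rot: [-3.141, 0.001, 1.355]
contact_force: [-2.5, -6.2, 1.0]
grip_width: 11.7
```

Call:
{"name": "drive_tool", "arguments": {"deltas": [{"hand": 1, "tx": 0, "ty": 0, "tz": 0.02, "wx": 0, "wy": 0, "wz": 0}, {"hand": 1, "tx": 0, "ty": 0, "tz": 0, "wx": 0, "wy": 0, "wz": 0}]}}

```text
time: 14.5
tool_pos: [571.1, 52.1, 147.1]
tcp_rot: [3.141, 0.001, 1.355]
contact_force: [-2.2, -6.4, 2.1]
grip_width: 11.6
```

Back off a bit more, then lower on the rod.

Call:
{"name": "drive_tool", "arguments": {"deltas": [{"hand": 1, "tx": -0.02, "ty": 0, "tz": 0, "wx": 0, "wy": 0, "wz": 0}, {"hand": 1, "tx": -0.02, "ty": 0, "tz": 0, "wx": 0, "wy": 0, "wz": 0}, {"hand": 1, "tx": 0, "ty": 0, "tz": 0, "wx": 0, "wy": 0, "wz": 0}]}}

```text
time: 14.75
tool_pos: [571.0, 51.8, 146.8]
tcp_rot: [3.141, -0.001, 1.355]
contact_force: [0.3, -0.7, -0.5]
grip_width: 11.9
```

Call:
{"name": "drive_tool", "arguments": {"deltas": [{"hand": 1, "tx": 0, "ty": 0, "tz": 0.02, "wx": 0, "wy": 0, "wz": 0}, {"hand": 1, "tx": 0, "ty": 0, "tz": 0, "wx": 0, "wy": 0, "wz": 0}]}}

```text
time: 14.92
tool_pos: [570.8, 51.7, 145.8]
tcp_rot: [-3.141, -0.001, 1.355]
contact_force: [-0.1, -0.2, -1.2]
grip_width: 12.1
```

Call:
{"name": "drive_tool", "arguments": {"deltas": [{"hand": 1, "tx": 0, "ty": 0, "tz": 0.01, "wx": 0, "wy": 0, "wz": 0}, {"hand": 0.4, "tx": 0, "ty": 0, "tz": 0, "wx": 0, "wy": 0, "wz": 0}, {"hand": 0.4, "tx": 0, "ty": 0, "tz": 0, "wx": 0, "wy": 0, "wz": 0}, {"hand": 0.4, "tx": 0, "ty": 0, "tz": 0, "wx": 0, "wy": 0, "wz": 0}, {"hand": 0.4, "tx": 0, "ty": 0, "tz": 0, "wx": 0, "wy": 0, "wz": 0}, {"hand": 0.4, "tx": 0, "ty": 0, "tz": 0, "wx": 0, "wy": 0, "wz": 0}, {"hand": 0.4, "tx": 0, "ty": 0, "tz": 0, "wx": 0, "wy": 0, "wz": 0}]}}

```text
time: 15.5
tool_pos: [570.9, 51.2, 145.7]
tcp_rot: [3.141, -0.0, 1.355]
contact_force: [0.1, 0.0, 0.2]
grip_width: 27.5
```

Call:
{"name": "drive_tool", "arguments": {"deltas": [{"hand": 0.4, "tx": 0, "ty": 0, "tz": -0.2, "wx": 0, "wy": 0, "wz": 0}, {"hand": 0.4, "tx": 0, "ty": 0, "tz": -0.4, "wx": 0, "wy": 0, "wz": 0}, {"hand": 0.4, "tx": 0, "ty": 0, "tz": -0.6, "wx": 0, "wy": 0, "wz": 0}, {"hand": 0.4, "tx": 0, "ty": 0, "tz": -0.6, "wx": 0, "wy": 0, "wz": 0}, {"hand": 0.4, "tx": 0, "ty": -0.6, "tz": -0.6, "wx": 0, "wy": 0, "wz": 0}, {"hand": 0.4, "tx": 0, "ty": -0.6, "tz": 0, "wx": 0, "wy": 0, "wz": 0}, {"hand": 0.4, "tx": 0, "ty": 0, "tz": 0, "wx": 0, "wy": 0, "wz": 0}, {"hand": 0.4, "tx": 0, "ty": 0, "tz": 0, "wx": 0, "wy": 0, "wz": 0}]}}

```text
time: 16.17
tool_pos: [523.6, 61.7, 242.8]
tcp_rot: [3.14, -0.0, 1.355]
contact_force: [0.9, -0.5, 0.3]
grip_width: 27.4
```

Run:
```python
from rf import *
import pickle
o=get_obs();print(o['tool_pos'],o['time'],o['contact_force'])
cm=camera_model("wrist");im=capture("wrist");cv2.imwrite("pics/w9.png",im[:,:,::-1]);pickle.dump(cm,open("w9.pkl","wb"))
im=capture("scene");cv2.imwrite("pics/s9full.png",im[:,:,::-1]);cv2.imwrite("pics/s9.png",cv2.resize(im[170:270,270:400,::-1],None,fx=5,fy=5,interpolation=cv2.INTER_CUBIC))
im=capture("top");cv2.imwrite("pics/t9.png",im[:,:,::-1])
```

```text
[523.56082168  61.71886586 242.78361816] 16.1667 [ 0.85435448 -0.5166011   0.33549838]
```

View pics/w9.png

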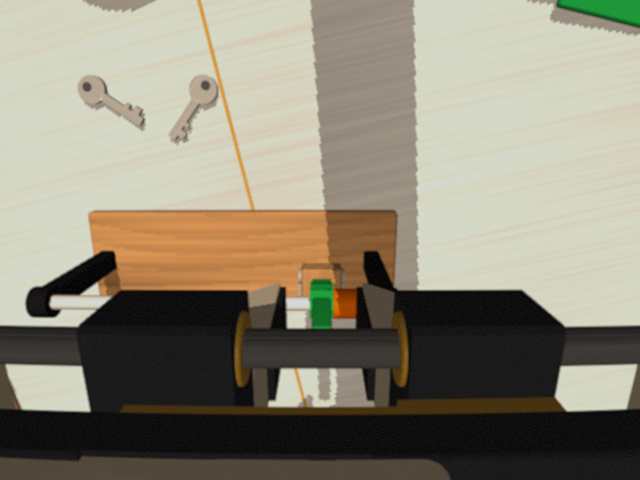

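View pics/s9.png

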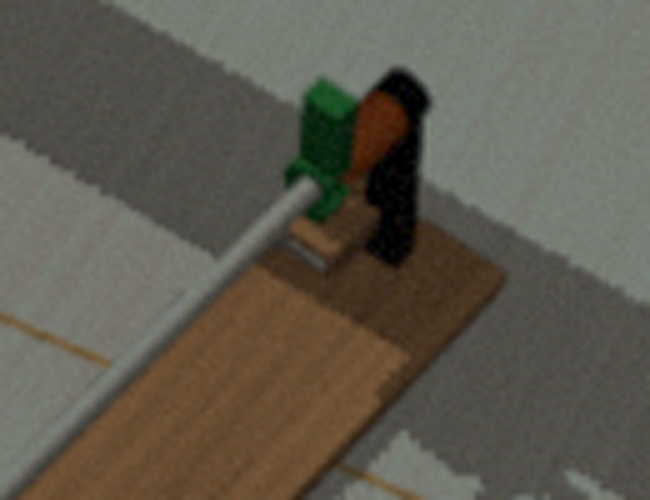

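View pics/t9.png

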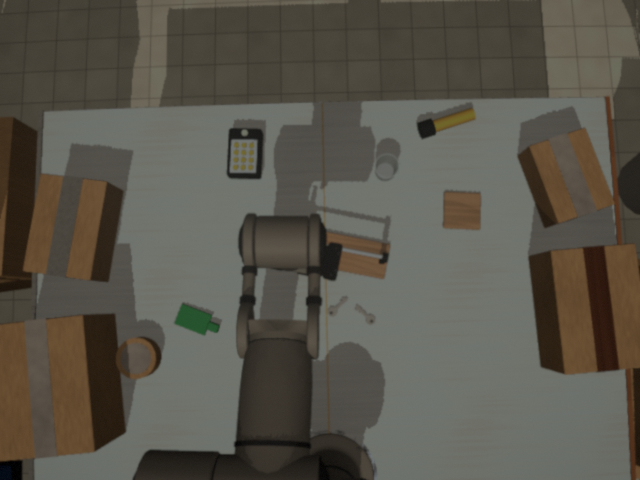

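Call:
{"name": "drive_tool", "arguments": {"deltas": [{"hand": 0.4, "tx": 0, "ty": -0.7, "tz": 0, "wx": 0, "wy": 0, "wz": 0}, {"hand": 0.4, "tx": 0, "ty": 0.7, "tz": -0.7, "wx": 0, "wy": 0, "wz": 0}, {"hand": 0.4, "tx": 0, "ty": 0.7, "tz": -0.7, "wx": 0, "wy": 0, "wz": 0}, {"hand": 0.4, "tx": -0.7, "ty": -0.7, "tz": 0, "wx": 0, "wy": 0, "wz": 0}, {"hand": 0.4, "tx": -0.7, "ty": -0.7, "tz": 0, "wx": 0, "wy": 0, "wz": 0}, {"hand": 0.4, "tx": -0.7, "ty": -0.4, "tz": 0, "wx": 0, "wy": 0, "wz": 0}, {"hand": 0.4, "tx": 0, "ty": 0, "tz": 0, "wx": 0, "wy": 0, "wz": 0}, {"hand": 0.4, "tx": 0, "ty": 0, "tz": 0, "wx": 0, "wy": 0, "wz": 0}]}}

```text
time: 16.98
tool_pos: [463.0, -12.2, 297.6]
tcp_rot: [3.142, -0.0, 1.352]
contact_force: [0.5, 0.2, 0.4]
grip_width: 28.0
```

Run:
```python
from rf import *
import pickle
o=get_obs();print(o['tool_pos'],o['time'],o['contact_force'])
cm=camera_model("wrist");im=capture("wrist");cv2.imwrite("pics/w10.png",im[:,:,::-1]);pickle.dump(cm,open("w10.pkl","wb"))
```

```text
[463.00710063 -12.24578648 297.55978871] 16.9833 [0.52010424 0.19373043 0.36562639]
```

View pics/w10.png

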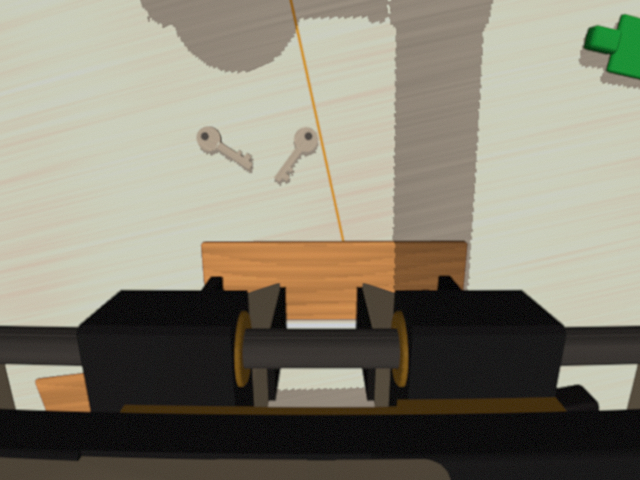

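Call:
{"name": "drive_tool", "arguments": {"deltas": [{"hand": -1, "tx": 0.3, "ty": 0.7, "tz": 0, "wx": 0, "wy": 0, "wz": 0}, {"hand": -1, "tx": 0.3, "ty": 0.7, "tz": 0, "wx": 0, "wy": 0, "wz": 0}, {"hand": -1, "tx": 0.3, "ty": 0.7, "tz": 0, "wx": 0, "wy": 0, "wz": 0}, {"hand": -1, "tx": 0.3, "ty": 0.7, "tz": 0, "wx": 0, "wy": 0, "wz": 0}, {"hand": -1, "tx": 0, "ty": 0, "tz": 0.6, "wx": 0, "wy": 0, "wz": 0}, {"hand": -1, "tx": 0, "ty": 0, "tz": 0.6, "wx": 0, "wy": 0, "wz": 0}, {"hand": -1, "tx": 0, "ty": 0, "tz": 0, "wx": 0, "wy": 0, "wz": 0}, {"hand": -1, "tx": 0, "ty": 0, "tz": 0, "wx": 0, "wy": 0, "wz": 0}, {"hand": -1, "tx": 0, "ty": 0, "tz": 0, "wx": 0, "wy": 0, "wz": 0}]}}

```text
time: 17.78
tool_pos: [583.4, 12.1, 250.6]
tcp_rot: [3.14, -0.0, 1.355]
contact_force: [-0.9, 0.2, 0.2]
grip_width: 83.3
```

Run:
```python
from rf import *
import pickle
o=get_obs();print(o['tool_pos'],o['time'],o['contact_force'])
cm=camera_model("wrist");im=capture("wrist");cv2.imwrite("pics/w11.png",im[:,:,::-1]);pickle.dump(cm,open("w11.pkl","wb"))
cv2.imwrite("pics/w11a.png",cv2.resize(im[200:300,300:440,::-1],None,fx=5.5,fy=5.5,interpolation=cv2.INTER_CUBIC))
```

```text
[583.4464912   12.13956601 250.55036118] 17.7833 [-0.87057292  0.24852686  0.17191372]
```

View pics/w11.png

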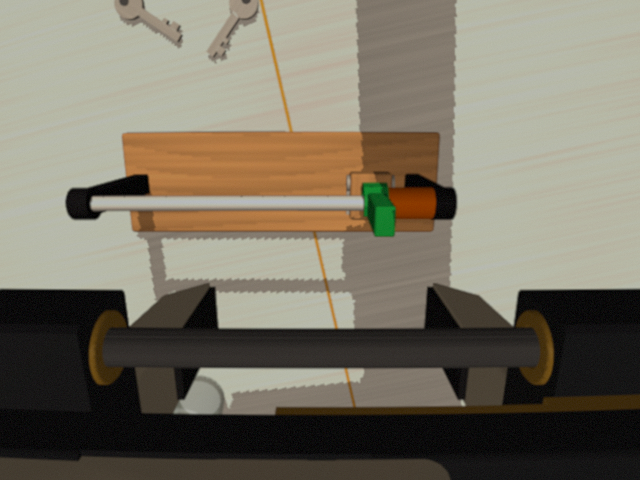

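View pics/w11a.png

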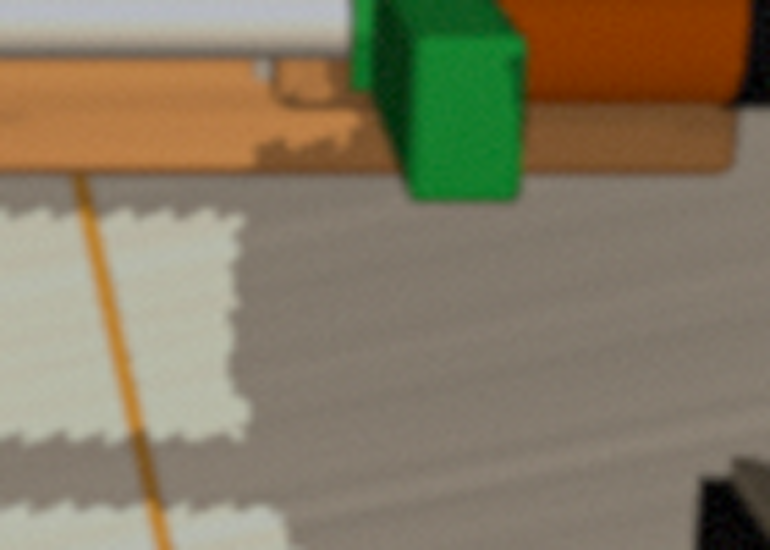

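Run:
```python
from rf import *
import pickle
cm=pickle.load(open("w11.pkl","rb"))
P=[rod(onz(cm,(300+x/5.5,200+y/5.5),160)) for x,y in [(413,38),(525,38),(518,198),(412,198)]]
print(P,np.mean(P,0))
print("post-end of slider",rod(onz(cm,(436,203),118)),"post inner/rod end left",rod(onz(cm,(92,203),110)))
print("C left side at z~115",rod(onz(cm,(363.5,205),118)))
```

```text
[array([-6.47, 65.23, 50.  ]), array([-6.49, 76.47, 50.  ]), array([10.07, 76.52, 50.  ]), array([10.08, 65.68, 50.  ])] [ 1.7975 70.975  50.    ]
post-end of slider [ -1.19 110.27   8.  ] post inner/rod end left [ 1.0000e-01 -1.1946e+02  0.0000e+00]
C left side at z~115 [ 0.25 63.07  8.  ]
```

```bash
python3 -c "
from plant import *
print(close_job())"
```

```text
the job is handed in; nothing more can be done
None
```

The hanger is on the rod against the slider, the slider is home against the end post, and I have handed the job in. It reports no verdict.

**What I did:** I pinched the hanger by its tab and slipped the C over the free stretch of the rod without a noticeable contact force. I then pushed the slider about 65 mm with the hanger and held it against the post at about 14 N on the wrist for about 0.7 s. After that I eased off, lowered the hanger onto the rod, let go and backed away. It took about 18 s of robot time.

**Last checks** (positions in the rod's frame, by wrist camera):
- **Slider:** its post end measured y ≈ 110 mm, flush with the post, so it is home.
- **Hanger position:** the tab's centre measured y ≈ 71 mm, which puts the eye about 9 mm before the slider's face. Its side sits right against the slider.
- **Hanger angle:** it hangs upright, and the top of the tab is about 2 mm off the rod's axis. It is square to the rod by eye.
- **Bystanders:** by eye none has moved. I did not measure them.
- **Gripper:** clear of everything, with the force reading at noise level.

**Not measured directly:** I could only read the total force at the wrist. With the stated 2–3 N of rubbing on the rod taken off, the slider itself felt about 11–12 N.

**Went wrong:** the first two move calls were refused because their rows left out some fields, so nothing moved. One later camera view was blocked by the gripper, and I retook it.

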